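Close the jig strap over the brass blank

TASK

Somebody has left a round brass blank in one of the two pockets of the wooden jig on the jeweller's bench. Swing the steel strap that hangs loosely on the jig's tall bolt over to that side and drop its slot over the short bolt beyond the blank, so that the strap lies flat on the board across the blank. Then let go of it.

Things in the scene. Friction and masses are not known exactly. Their poses are not given: they have to be found in the camera images.
- jig: Fixed wooden board 270 x 340 mm, 20 mm thick. Origin: on the tall bolt's axis at bench level; x across the board, y left, z up. Tall bolt 10 mm thick; its 26 mm washer, 50 mm above the board, keeps the strap on (it can rise 45 mm); nut top 84 mm over the bench. Two bare short bolts, 8 mm thick, 20 mm tall, stand 155 mm from the origin, 48 degrees left and right of x: x 104, y +115 or -115 mm.
- blank_top (a point): Centre of the upper face of the brass blank, a round disc 50 mm wide, level with the board's top, in one of the jig's two flat felt-lined round pockets (56 mm wide). Each pocket lies on the line from the tall bolt to a short bolt, left or right, 100 mm from the tall bolt. The other pocket is empty.
- strap_handle (a point): Centre, half-way up, of the strap's upright round handle: black plastic, 24 mm thick, 48 mm tall, 80 mm from the tall bolt, near the balance point; 49 mm over the bench at rest. x runs along the strap away from the tall bolt. Strap: steel bar 5 mm thick, 34 wide, 0.2 kg, flat on the board, its 15 mm hole on the tall bolt. The like strap lying on the bench is a spare, not needed.
- strap_slot (a point): Centre of the strap's slot, mid-thickness: a closed rectangular opening 34 mm long (along the strap) and 28 mm wide in its 44 mm wide free end, 155 mm from the hole's centre, 75 mm beyond the handle. x runs along the strap away from the tall bolt. 22.5 mm over the bench when the strap lies flat on the board. The strap starts about midway between the short bolts.
Things that resemble listed ones, but are neither listed nor needed, are in the scene too. What is shaped like the part that bears strap_handle but blue, green or orange is not meant.

How it is judged (in metres and radians):
At the end, for the whole second after the job is handed in: The strap's slot is down over the short bolt on the blank's side: the slot's centre within 15 mm of that bolt's axis along each of the jig's x and y, and less than 27 mm over the bench, the strap flat on the board (within 3.4 degrees) (x of strap_slot in the frame of jig between 0.089 and 0.119 m and z of strap_slot in the frame of jig below 0.027 m and angle between strap_slot's own z axis and vertical below 0.06 rad and ((y of blank_top in the frame of jig above 0 m and y of strap_slot in the frame of jig between 0.1 and 0.13 m) or (y of blank_top in the frame of jig below 0 m and y of strap_slot in the frame of jig between -0.13 and -0.1 m))); the robot touches nothing.
It also fails if it takes over 35 s, if anything falls off the work surface, if the arm or the gripper's body presses on something with over 40 N, if the wrist force passes 120 N, or if a joint passes its speed limit or range.

ROBOT

A 7-joint arm with a two-finger parallel gripper is mounted at the origin on the work surface. World frame = base frame: x ahead of the robot, y to its left, z up, the work surface at z = 0. Lengths are in mm, angles in rad, forces in N, time in s.
With the tool pointing down it reaches from about 425 to 925 mm from the base axis. Payload 6.8 kg.
Tool frame: the origin (TCP) lies at the very end of the fingers, on their centre line; the grasp point (between the pads) lies 19 mm behind it (arm.hold_point_z is the distance from the TCP to the grasp point, in mm); z points along the fingers, y is the direction in which the jaws open and shut (so a half turn about z gives the same grasp; the last joint's range is limited). The gripper opens to 85 mm and grips with 20 to 120 N. Pads are 22 mm wide; open, the fingers measure 114 mm over their backs; the gripper's body (76 mm by 85 mm) begins 54 mm behind the grasp point. The pads swing forward as they close: fully open they stand 13 mm farther back than shut.
Start: joints at [1.162, 0.477, 0.022, 1.555, -0.011, 1.109, -0.083], TCP at [200.001, -644.707, 231.308] pointing down, gripper open.
Joint ranges: [-2.96, 2.96], [-0.34, 2.1], [-1.41, 1.46], [0.24, 2.44], [-1.37, 4.51], [0.17, 1.92], [-2.96, 2.96]. Speed limits (rad/s): [2.39, 2.39, 3.14, 3.14, 3.14, 3.14, 3.14].

INTERFACE

Orientations are given as [roll, pitch, yaw] about the fixed x, y, z axes, in that order (R = Rz(yaw) Ry(pitch) Rx(roll)).
In Python, from station import arm gives the robot as it stands.
- The arm moves only by the tool play_rows, never from a script. Its argument "plan" is a list of rows, each a list of 7 numbers: the shift along the world's x, y, z in cm, then the turn, a rotation vector about the world's x, y, z in rad, then the finger opening in cm, from 0 to 8.54. A call has 1 to 20 rows; each row shifts and turns the commanded pose from where the row before left it; what a row does not reach is not made up. A row lasts 1/12 s, in which the tool goes at most 41.7 mm and 7.16 degrees, less where a joint would pass 70% of its speed; a pose out of reach is approached as far as the arm can. A call is refused whole if a number of a shift passes 4.17 or a number of a turn 0.125, either way. A call with a gripper value outside its range is refused whole. The fingers move at their own pace and stop on an object; "force" is the grip in N (left out, the last holds). Time passes only in rows, so rows that do not move let the fingers close. It gives the time, the measured TCP pose, the force and the opening at its end, in the units of the state.
- arm.sense(): the state, without advancing time (a new reading comes with each control period).
- arm.grab_frame(name): name is "scene" or "top"; returns the picture (420x560x3 uint8, red, green, blue); there is no depth.
- arm.get_calibration(name): a dict with "fx", "fy", "cx", "cy" (pixels), "rvec" (rotation vector, rad) and "tvec" (3), from world to camera coordinates, as OpenCV has them. Camera axes: x right, y down, z forward; pixel columns grow to the right and rows downward; lengths in mm; the calibration is good to about 2 mm. A picture is of the moment at which its call begins. get_calibration takes no time and is no camera call.
- arm.sign_off(): hands the job in, once; it reports no verdict.
The state is a dict: "clock": time; "joint_positions": joint angles; "dq": joint speeds; "tau": joint torques, N m; "eef_pos": TCP position; "orientation": TCP orientation; "contact_force": force on the tool from outside, world axes, zero at the start; "moment": the same for the moment, N m; "opening": opening from 0.0 (shut) to 1.0 (fully open).
Only numpy, scipy, OpenCV 4.12 (cv2) and the standard library are available. Lean on these libraries where they do the work, as an engineer would, in place of code of your own. Each camera call takes 0.05 s, during which the arm holds its last target. There are 200 camera calls.

## Working session

There is one attempt and no reset: what is moved stays moved. The work goes in short steps, Python scripts to look and compute and a tool call to move; the robot and the scene stay as the last step left them, time stands still between calls to the robot, and variables do not carry over. Pictures are saved under pics/ and viewed, about 8 in all and at most 12, crops included, and the job is handed in when it is done.

Besides the shell and the picture viewer there is one more tool, called after "Request:" as name(argument=value, ...) on one line, values as JSON. play_rows: Moves the arm, as the interface text tells. Its arguments: {"type":"object","properties":{"plan":{"type":"array","items":{"type":"array","items":{"type":"number"}}},"force":{"type":"number"}},"required":["plan"]}

```bash
mkdir -p pics
cat > h.py <<'E'
import numpy as np, cv2
from station import arm
def cam(n):
    c=arm.get_calibration(n); K=np.array([[c['fx'],0,c['cx']],[0,c['fy'],c['cy']],[0,0,1.]])
    return K,np.array(c['rvec'],float).ravel(),np.array(c['tvec'],float).ravel()
def ray(n,uv,z):
    K,r,t=cam(n); R=cv2.Rodrigues(r)[0]; d=R.T@np.linalg.inv(K)@np.array([uv[0],uv[1],1.]); o=-R.T@t
    return (o+d*(z-o[2])/d[2]).round(1)
def proj(n,p):
    K,r,t=cam(n); return cv2.projectPoints(np.float64(p).reshape(-1,1,3),r,t,K,None)[0].reshape(-1,2).round(1)
def snap(n,f):
    im=arm.grab_frame(n)[:,:,::-1].copy(); cv2.imwrite('pics/'+f,im); return im
E
python3 - <<'E'
from h import *
for n in ('scene','top'):
    snap(n,n+'0.png'); K,r,t=cam(n); print(n,K[0,0],(-cv2.Rodrigues(r)[0].T@t).round())
print(arm.sense())
E
```

```text
scene 544.2329675584929 [1011. -637. 1289.]
top 381.39569397687654 [ 354. -118. 1026.]
{'clock': 0.1, 'joint_positions': array([ 1.16189359,  0.4777596 ,  0.02235371,  1.55632935, -0.01148702,
        1.10930505, -0.08310712]), 'dq': array([ 0.00137876, -0.0032591 ,  0.00129495, -0.00057783, -0.00070984,
       -0.00011031,  0.000698  ]), 'tau': array([ 3.97019408e-03, -5.97761714e+01,  1.61349613e+00, -2.81955689e+01,
        1.28351036e-02,  5.03355855e-03,  3.03657566e-05]), 'eef_pos': array([ 199.81770173, -644.19549586,  230.40469598]), 'orientation': array([-3.13992552e+00,  1.39486110e-04,  3.00811958e-01]), 'contact_force': array([-0.089594  , -0.08887418, -0.48506249]), 'moment': array([-0.02048935,  0.00283226, -0.00622503]), 'opening': 1.0025924205444174}
```

View pics/top0.png

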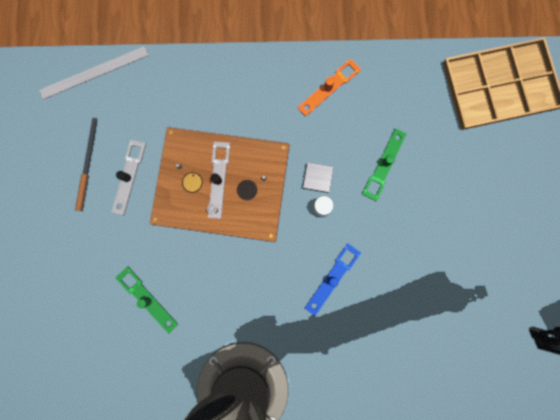

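View pics/scene0.png

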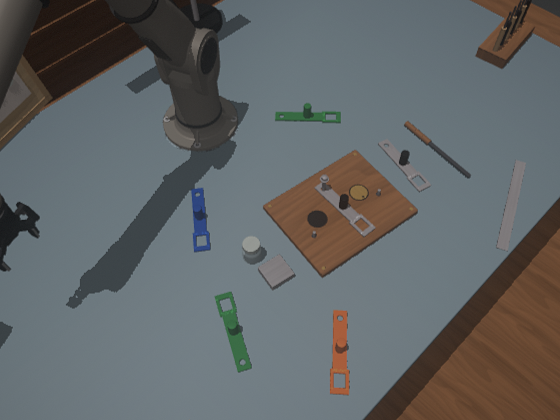

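The top view shows the jig at about (220,185). The tall bolt is near (214,210), the brass blank in the left pocket (193,183), and the short bolts near (179,166) and (264,178). The strap's slot is at (221,152). I'll zoom in and measure.

Run:
```python
from h import *
a=cv2.imread('pics/top0.png')[120:250,140:300]; b=cv2.imread('pics/scene0.png')[145:275,260:420]
cv2.imwrite('pics/z.png',np.hstack([cv2.resize(x,None,fx=2.5,fy=4.5,interpolation=2) if 0 else cv2.resize(x,None,fx=2.5,fy=2.5,interpolation=2) for x in (a,b)]))
im=cv2.imread('pics/top0.png'); hsv=cv2.cvtColor(im,cv2.COLOR_BGR2HSV)
# brass / empty pocket in top view
def blobs(m,lo=20):
    n,l,s,c=cv2.connectedComponentsWithStats(m.astype(np.uint8)); return [(c[i].round(1),s[i].tolist()) for i in range(1,n) if s[i,4]>lo]
H,S,V=cv2.split(hsv); roi=np.zeros_like(H,bool); roi[125:245,145:295]=1
print('brass',blobs(roi&(H>17)&(H<32)&(S>110)&(V>110)))
print('dark',blobs(roi&(V<45)))
print('grey',blobs(roi&(S<60)&(V>90),8))
for name,uv,z in [('brass',(193,183),20),('short L',(179,166),40),('short R',(264,178),40),('nut',(214,210),84),('slot',(221,152),25),('handletop',(216,180),73)]: print(name,ray('top',uv,z))
```

```text
brass [(array([191.7, 182. ]), [183, 173, 19, 19, 278])]
dark [(array([215.6, 178.7]), [212, 175, 9, 8, 47])]
grey [(array([218.2, 185.3]), [145, 125, 150, 120, 5521]), (array([217.7, 181.4]), [207, 142, 23, 77, 888]), (array([177.8, 165.7]), [176, 164, 4, 5, 10]), (array([263.5, 177.5]), [262, 176, 4, 4, 12])]
brass [532.6 130.7  20. ]
short L [575.1 163.5  40. ]
short R [539.5 -61.   40. ]
nut [452.3  61.6  84. ]
slot [615.  55.  25.]
handletop [530.   59.1  73. ]
```

View pics/z.png

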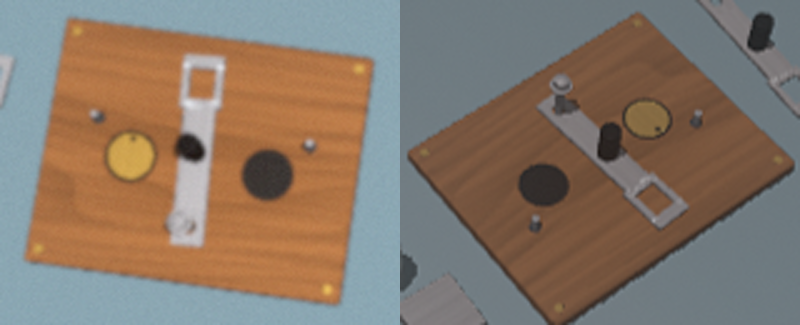

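Run:
```python
from h import *
P={}
for name,t,s,z in [('brass',(191.9,182.2),((646-400)/2.5+260,145+119/2.5),20),('L',(178.2,165.7),(379.6,190),40),('R',(263.8,177.4),(314.8,232.3),40),('nut',(212,208.2),(324.4,176.5),84),('slot',(221,153.3),((656-400)/2.5+260,145+200/2.5),25),('handletop',(215,177.8),(344.4,195.6),73),('pocketR',(140+267/2.5,120+175/2.5),((544-400)/2.5+260,145+185/2.5),20)]:
    a,b=ray('top',t,z),ray('scene',s,z); P[name]=(a+b)/2; print(name,a,b)
L,R=P['L'][:2],P['R'][:2]
d=(L-R)/np.linalg.norm(L-R); x=np.array([d[1],-d[0]]); O=(L+R)/2-104*x
print('x',x,'yaw',np.arctan2(x[1],x[0]),'O',O)
for k in P: v=P[k][:2]-O; print(k,v@x,v@d)
```

```text
brass [534.8 133.7  20. ] [536.6 132.9  20. ]
L [575.9 165.6  40. ] [580.1 169.1  40. ]
R [541.1 -60.5  40. ] [546.  -58.5  40. ]
nut [456.9  66.6  84. ] [459.4  69.2  84. ]
slot [611.5  55.   25. ] [616.1  56.3  25. ]
handletop [535.7  61.7  73. ] [536.1  66.6  73. ]
pocketR [511.5 -13.6  20. ] [515.  -12.9  20. ]
x [ 0.98866459 -0.15014104] yaw -0.1507109289277186 O [457.95388283  69.53966822]
brass 67.29179035276748 74.71046509355182
L 103.99999999999996 114.72546033901976
R 103.99999999999994 -114.72546033901975
nut 0.44007559532869645 -1.5916366729791716
slot 156.1649464932635 9.66667509306833
handletop 77.87177622872893 6.374337028929551
pocketR 67.09943984979462 -73.54899666617536
```

The geometry agrees: the blank is on the left, the jig origin is about (458, 69) with yaw -0.15, and the strap handle is at about (537, 63). I'll approach at height with the jaws aligned along the strap.

Request:
play_rows(plan=[[2,2.46,0,0,0,0.085,5.5],[2,2.46,0,0,0,0.085,5.5],[2,2.46,0,0,0,0.085,5.5],[2,2.46,0,0,0,0.085,5.5],[2,2.46,0,0,0,0.085,5.5],[2,2.46,0,0,0,0.085,5.5],[2,2.46,0,0,0,0.085,5.5],[2,2.46,0,0,0,0.085,5.5],[2,2.46,0,0,0,0.085,5.5],[2,2.46,0,0,0,0.085,5.5],[2,2.46,0,0,0,0.085,5.5],[2,2.46,0,0,0,0.085,5.5],[2,2.46,0,0,0,0.085,5.5],[2,2.46,0,0,0,0.085,5.5],[0.5,3,0,0,0,0,5.5],[0.5,3,0,0,0,0,5.5],[0.5,3,0,0,0,0,5.5],[0.5,3,0,0,0,0,5.5],[0.5,3,0,0,0,0,5.5],[0.5,3,0,0,0,0,5.5]])

```text
clock: 1.77
eef_pos: [509.7, -118.9, 231.0]
orientation: [-3.141, 0.0, 1.491]
contact_force: [0.8, 0.2, -0.5]
opening: 0.641
```

Request:
play_rows(plan=[[0.38,2.6,0,0,0,0,5.5],[0.38,2.6,0,0,0,0,5.5],[0.38,2.6,0,0,0,0,5.5],[0.38,2.6,0,0,0,0,5.5],[0.38,2.6,0,0,0,0,5.5],[0.38,2.6,0,0,0,0,5.5],[0.38,2.6,0,0,0,0,5.5],[0,0,-3,0,0,0,5.5],[0,0,-3,0,0,0,5.5],[0,0,-3,0,0,0,5.5],[0,0,-2,0,0,0,5.5],[0,0,0,0,0,0,5.5]])

```text
clock: 2.77
eef_pos: [533.2, 60.9, 117.0]
orientation: [-3.133, 0.002, 1.491]
contact_force: [-0.4, 0.2, -1.0]
opening: 0.644
```

Run:
```python
from h import *
im=snap('scene','s1.png'); s=arm.sense(); print(s['eef_pos'],s['orientation'],proj('scene',[s['eef_pos'],[536.5,63,73]]))
a=im[100:280,240:440]; t=snap('top','t1.png')[100:280,120:320]
cv2.imwrite('pics/z1.png',np.hstack([cv2.resize(x,None,fx=2,fy=2,interpolation=2) for x in (a,t)]))
```

```text
[534.73980913  61.33360702 119.3543456 ] [-3.13656415e+00  9.10249637e-04  1.49110159e+00] [[344.3 186.5]
 [343.6 196.5]]
```

View pics/z1.png

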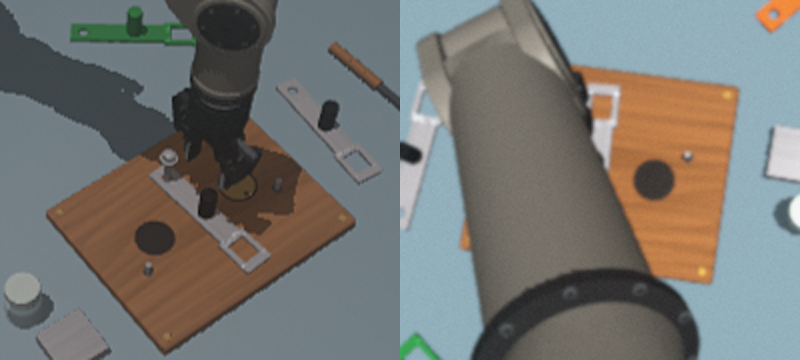

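The fingers sit above the handle as expected, with the jaws straddling it along the strap. Next I descend and grip.

Request:
play_rows(plan=[[0.2,0.1,-2,0,0,0,5.5],[0,0,-2,0,0,0,5.5],[0,0,-2,0,0,0,5.5],[0,0,-1,0,0,0,5.5],[0,0,-0.8,0,0,0,5.5],[0,0,0,0,0,0,5.5],[0,0,0,0,0,0,1.8],[0,0,0,0,0,0,1.8],[0,0,0,0,0,0,1.8],[0,0,0,0,0,0,1.8],[0,0,0,0,0,0,1.8],[0,0,0,0,0,0,1.8],[0,0,0,0,0,0,1.8]], force=60)

```text
clock: 3.95
eef_pos: [539.5, 62.9, 44.7]
orientation: [3.139, -0.0, 1.491]
contact_force: [-0.4, 0.3, 4.7]
opening: 0.258
```

Request:
play_rows(plan=[[0,0,0.5,0,0,0,1.8],[0,0,0.8,0,0,0,1.8],[0,0,0.8,0,0,0,1.8],[0,0,0.8,0,0,0,1.8],[0,0,0,0,0,0,1.8],[0,0,0,0,0,0,1.8]])

```text
clock: 4.45
eef_pos: [539.1, 62.7, 73.1]
orientation: [3.14, -0.0, 1.491]
contact_force: [0.5, 0.4, -2.9]
opening: 0.261
```

Run:
```python
from h import *
im=snap('scene','s2.png'); s=arm.sense(); print(s['eef_pos'],s['orientation'],s['contact_force'],s['opening'])
cv2.imwrite('pics/z2.png',cv2.resize(im[140:280,250:430],None,fx=3,fy=3,interpolation=2))
```

```text
[538.72502731  62.58928099  72.60194169] [ 3.14098845e+00 -1.58732167e-05  1.49062426e+00] [ 0.11507353 -0.32099475 -2.58734605] 0.2574843066462701
```

View pics/z2.png

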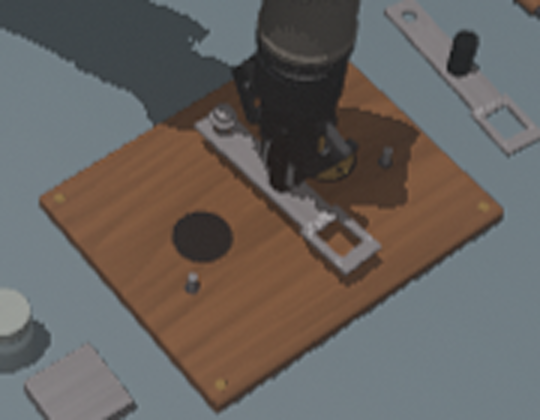

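The strap is lifted about 28 mm and level, still threaded on the tall bolt. Slot at about (364,220). Next I swing it along the arc by 0.766 rad.

Request:
play_rows(plan=[[0.03,0.62,0,0,0,0.0766,1.8],[-0.02,0.62,0,0,0,0.0766,1.8],[-0.07,0.61,0,0,0,0.0766,1.8],[-0.12,0.61,0,0,0,0.0766,1.8],[-0.16,0.6,0,0,0,0.0766,1.8],[-0.21,0.58,0,0,0,0.0766,1.8],[-0.25,0.56,0,0,0,0.0766,1.8],[-0.29,0.54,0,0,0,0.0766,1.8],[-0.33,0.52,0,0,0,0.0766,1.8],[-0.37,0.49,0,0,0,0.0766,1.8],[0,0,0,0,0,0,1.8],[0,0,0,0,0,0,1.8]])

```text
clock: 5.5
eef_pos: [520.4, 120.2, 71.9]
orientation: [-3.141, -0.001, 2.255]
contact_force: [0.3, -0.6, -1.9]
opening: 0.264
```

Run:
```python
from h import *
im=snap('scene','s3.png'); s=arm.sense(); print(s['eef_pos'],s['orientation'],s['contact_force'],s['opening'])
print(proj('scene',[[578,167,40],[578,167,20],[578,167,50]]))
cv2.imwrite('pics/z3.png',cv2.resize(im[150:250,310:430],None,fx=5,fy=5,interpolation=2))
```

```text
[520.65943024 119.79934957  71.98388886] [-3.14104076e+00 -1.58390738e-04  2.25431394e+00] [-0.15391399 -0.56145317 -1.69737409] 0.25739006808657444
[[378.5 190. ]
 [377.5 194.1]
 [379.  187.9]]
```

View pics/z3.png

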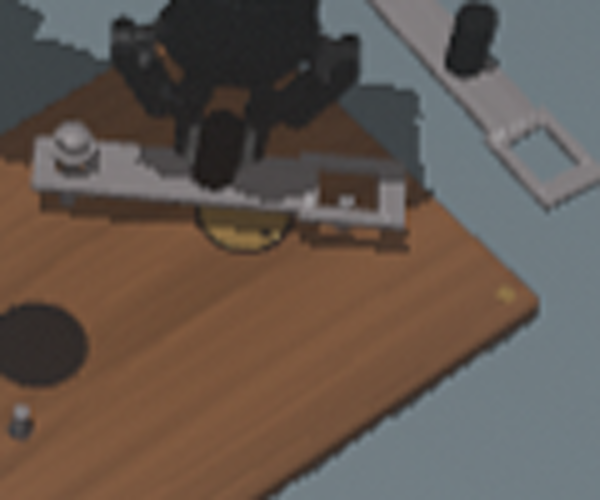

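The short bolt's top (379,190) shows inside the slot, whose centre (379,188) sits where a slot 50 mm up over the bolt should appear. Next I lower and release.

Request:
play_rows(plan=[[0,0,-0.5,0,0,0,1.8],[0,0,-0.5,0,0,0,1.8],[0,0,-0.5,0,0,0,1.8],[0,0,-0.5,0,0,0,1.8],[0,0,-0.4,0,0,0,1.8],[0,0,-0.3,0,0,0,1.8],[0,0,0,0,0,0,1.8],[0,0,0,0,0,0,1.8]])

```text
clock: 6.22
eef_pos: [520.7, 120.3, 45.1]
orientation: [3.142, -0.0, 2.257]
contact_force: [-0.3, 0.2, -2.2]
opening: 0.259
```

Request:
play_rows(plan=[[0,0,-0.1,0,0,0,1.8],[0,0,0,0,0,0,1.8],[0,0,0,0,0,0,1.8]])

```text
clock: 6.47
eef_pos: [520.9, 120.3, 44.8]
orientation: [3.141, 0.0, 2.257]
contact_force: [-1.1, -0.1, 5.2]
opening: 0.259
```

Run:
```python
from h import *
im=snap('scene','s4.png'); s=arm.sense(); print(s['eef_pos'],s['contact_force'])
cv2.imwrite('pics/z4.png',cv2.resize(im[150:250,310:430],None,fx=5,fy=5,interpolation=2))
```

```text
[520.84840841 120.34001064  44.75629929] [-2.41200982 -0.62180984  4.93044432]
```

View pics/z4.png

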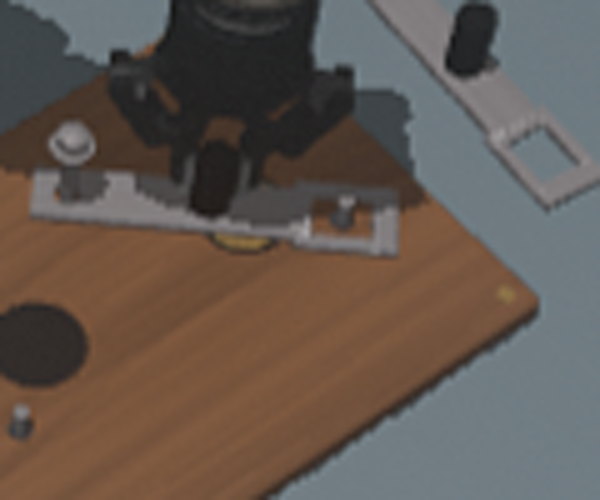

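The strap now lies on the board, and the short bolt stands up through the slot at crop (345,210). Same height as at the grasp (44.7 mm), with light upward contact. I'll open the jaws and retreat upward, then clear of the camera view.

Request:
play_rows(plan=[[0,0,0,0,0,0,5.5],[0,0,0,0,0,0,5.5],[0,0,0,0,0,0,5.5],[0,0,0,0,0,0,5.5],[0,0,0,0,0,0,5.5],[0,0,1,0,0,0,5.5],[0,0,2,0,0,0,5.5],[0,0,3,0,0,0,5.5],[0,0,3,0,0,0,5.5],[0,0,3,0,0,0,5.5],[0,0,3,0,0,0,5.5],[0,-3,1,0,0,0,5.5],[0,-3,0,0,0,0,5.5],[0,-3,0,0,0,0,5.5],[0,-3,0,0,0,0,5.5],[0,-3,0,0,0,0,5.5],[0,-3,0,0,0,0,5.5],[0,-3,0,0,0,0,5.5],[0,-3,0,0,0,0,5.5],[0,0,0,0,0,0,5.5]])

```text
clock: 8.18
eef_pos: [520.0, -127.2, 204.5]
orientation: [-3.139, 0.002, 2.248]
contact_force: [0.4, -0.3, -0.2]
opening: 0.638
```

Request:
play_rows(plan=[[0,-3,0,0,0,0,5.5],[0,-3,0,0,0,0,5.5],[0,-3,0,0,0,0,5.5],[0,-3,0,0,0,0,5.5],[0,-3,0,0,0,0,5.5],[0,-3,0,0,0,0,5.5],[0,-2,0,0,0,0,5.5],[0,0,0,0,0,0,5.5],[0,0,0,0,0,0,5.5]])

```text
clock: 8.93
eef_pos: [520.3, -320.8, 204.5]
orientation: [3.141, -0.0, 2.254]
contact_force: [0.2, 1.9, -0.4]
opening: 0.643
```

Run:
```python
from h import *
im=snap('scene','s5.png'); s=arm.sense(); print(s['clock'],s['eef_pos'],s['contact_force'],s['opening']); t=snap('top','t5.png')
cv2.imwrite('pics/z5.png',np.hstack([cv2.resize(x,None,fx=4,fy=4,interpolation=2) for x in (im[150:250,310:410],t[130:230,150:250])]))
```

```text
8.9833 [ 520.78468492 -319.12649199  204.65675164] [ 0.32041726 -0.12017912 -0.2420967 ] 0.6423947362094073
```

View pics/z5.png

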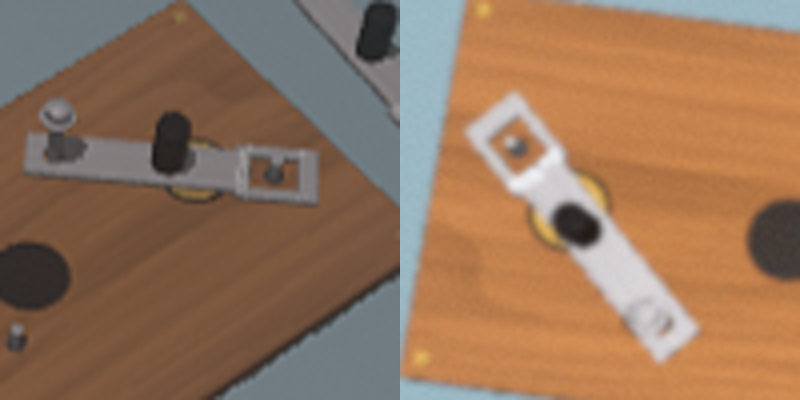

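Both views show the short bolt inside the slot and the strap flat across the blank. I'll do a quick numeric check and hand in.

Run:
```python
from h import *
a=ray('top',(150+(515-400)/4,130+143/4),25); b=ray('scene',(310+275/4,150+175/4),25)
x=np.array([.98866,-.15014]); y=np.array([.15014,.98866]); O=np.array([458,69.5])
ok=True
for p in (a,b):
    v=p[:2]-O; print(p,v@x,v@y); ok&=abs(v@x-104)<10 and abs(v@y-115)<10
if ok: print(arm.sign_off())
```

```text
[579.2 168.4  25. ] 104.97674600000005 115.97544200000002
[581.5 167.1  25. ] 107.44584599999999 115.03550599999998
the job is handed in; nothing more can be done
None
```

The strap's slot is down over the left short bolt, on the side where the brass blank is. The strap lies across the blank, and I have let go of it. I gripped the handle, lifted the strap about 28 mm, swung it 0.77 rad along its arc, lowered it and released. The job was handed in at about 9 s.

- **Slot position:** measured in the jig frame, the top view gave (105, 116) mm and the scene view (107, 115) mm. The target is (104, 115) ± 15 mm.
- **Height and flatness:** I did not measure the strap's height or angle directly. On lowering, the tool came back to its grasp height (44.7 mm) with about 5 N of contact. Both views show the strap lying flat with the bolt through the slot.
- **Clearance:** the gripper is about 440 mm away from the strap, 205 mm above the bench, and reads almost no contact force.

No check failed. The two camera views disagreed by about 2 to 5 mm throughout.

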